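# Run a spring valve home against the stop of a V-groove length gauge

### The job

Draw the spring valve (the one with the gold sleeve) out of the wire rack by its sleeve end, let go, and take it again round its middle. Lay it in the open front part of the gauge's V-groove with the gold sleeve towards the robot, outside the blue cover, and let go; then gently push its sleeve end along the groove, under the cover, until it is fully home against the stop hidden inside. Do not ram the stop, and leave the plain spool in its rack.

Things in the scene. Friction and masses are not known exactly. Their poses are not given: they have to be found in the camera images.
- valve_mid (a point): Centre of the spring valve: rigid, round, 159 mm long (ends 79 mm from here), 18 mm thick, 60 to 120 g; gold sleeve at one end, coil spring and lands along the rest. x runs along it from the gold end (-x) to the nose (+x). At the start it lies level on either lane of the rack, 26 mm above the bench, gold end sticking out 50 to 70 mm towards the robot, its middle under the roof.
- valve_sleeve_end (a point): Centre of the flat end face of the spring valve's gold sleeve (the -x end), 79 mm from valve_mid; the face to push on.
- spring_valve: The spring valve again; its origin lies at its underside, 8.5 mm below valve_mid as it lies at the start. Same axes.
- spool_mid (a point): Centre of the plain spool, a steel spool valve 148 mm long and 14 mm thick, on the other lane of the rack; to be left alone there.
- rack: Fixed rack, two lanes 70 mm apart (y = +35 and -35 mm). Origin on the bench midway between them, below the front edge of the roof; x along the lanes into the rack, away from the robot; z up. Each lane is a pair of 6 mm wires 10 mm apart, tops 18 mm above the bench, from x = -150 mm to the back wall; a part slides along them and does not roll. 12 mm high crossbars below at x = -140, 6, 90 mm.
- rack_roof (a point): Middle of the top of the rack's grey roof, 49 mm above the bench. The roof covers rack x = 0 to 105 mm, 141 mm wide, with side, middle and back walls, so nothing can be gripped under it. In front of it there are only the wires.
- gauge: Fixed V-groove gauge, 305 x 90 mm. Origin on the bench below groove; x along the groove to the stop, away from the robot. Base plate 12 mm thick. V-blocks: front x = -100 to -30 mm, 44 mm high, 50 wide; rear from 30 mm on, 50 mm high, 62 wide; between them an open gap, free down to the base plate, where fingers can straddle the part. 90 degree groove, bottom edge 30 mm above the bench; top of a resting valve at 52 mm.
- groove (a point): Point on the axis the valve has when it rests in the groove, 43 mm above the bench, in the middle of the open gap (gauge x = 0); x along the groove towards the stop, z up. A valve laid with its middle here rests on both V-blocks, its nose 8 mm short of the cover; within 10 mm of here is good.
- cover_mouth (a point): Middle of the mouth of the blue cover, on the axis, gauge x = 87 mm. The cover, 78 mm wide, top 81 mm above the bench, hides the groove and the stop from here to x = 186 mm. The lintel is 62 mm above the bench: the valve passes, fingers do not. 12 mm inside, the nose meets a sprung hold-down shoe; from there on the drag rises from under 1 N to 1 to 4 N.
- telltale (a joint): Light tell-tale plunger before the stop, slides along the groove: 0 = out (no part there), 0.008 m = pressed right in, where the part meets the stop. Its spring pushes with under 0.3 N. Where the stop is set differs each time and is not given: a valve laid with its middle at groove meets it after 39 to 63 mm of travel.
- buffer (a joint): The stop's own buffer spring, slides along the groove: 0 = at rest. The stop stands firm up to 10 N, then yields 0.4 mm for each further newton, strongly damped. More than 4 mm (about 20 N) counts as ramming it.

How it is judged:
By the outcome, as a careful person would: the job done as asked, in the order asked, and still so for the second after the job is handed in, with the robot touching nothing.
It also fails if it takes over 61 s, if anything falls off the work surface, if the arm or the gripper's body presses on something with over 40 N, if the wrist force passes 120 N, or if a joint passes its speed limit or range.

### The arm

A 7-joint arm with a two-finger parallel gripper is mounted at the origin on a cart in front of the work surface, level with it; the furniture and walls round the work are solid. World frame = base frame: x ahead of the robot, y to its left, z up, the work surface at z = 0. Lengths are in m, angles in rad, forces in N, time in s.
With the tool pointing down it reaches from about 0.4 to 0.875 m from the base axis. Payload 19.3 kg.
Tool frame: the origin (TCP) lies on the mounting face of the last link; the fingertips stand 173 mm ahead of it and the grasp point (between the pads) lies 155 mm ahead of it (bot.grip_point_offset is the distance from the TCP to the grasp point, in m); z points along the fingers, y is the line along which they close (so a half turn about z gives the same grasp; the last joint's range is limited). The gripper opens to 85 mm and grips with 20 to 120 N. Pads are 22 mm wide; open, the fingers measure 114 mm over their backs; the gripper's body (76 mm by 85 mm) begins 54 mm behind the grasp point. The pads swing forward as they close: fully open they stand 13 mm farther back than shut.
Start: joints at [-1.283, 0.521, -0.036, 1.599, 0.021, 1.021, -0.113], TCP at [0.219, 0.585, 0.405] pointing down, gripper open.
Joint ranges: [-2.91, 2.91], [-0.3, 2.13], [-1.5, 1.42], [0.17, 2.43], [-1.26, 4.41], [0.16, 1.93], [-2.52, 2.52]. Speed limits (rad/s): [1.89, 1.89, 2.39, 2.39, 3.01, 3.01, 3.01].

### API

Orientations are given as [roll, pitch, yaw] about the fixed x, y, z axes, in that order (R = Rz(yaw) Ry(pitch) Rx(roll)).
In Python, from workcell import bot gives the robot as it stands.
- The arm moves only by the tool arm_command, never from a script. Its argument "deltas" is a list of rows, each a list of 3 entries, a list of its own where there are three numbers: the shift along the tool's x, y, z in cm, then the turn, a rotation vector about the tool's x, y, z in rad, then the finger opening in cm, from 0 to 8.54. In form: [[[tx, ty, tz], [rx, ry, rz], claw], ...]. A call has 1 to 20 rows; each row shifts and turns the commanded pose from where the row before left it, along the tool's axes as they then stand; what a row does not reach is not made up. A row lasts 1/10 s, in which the tool goes at most 50 mm and 8.59 degrees, less where a joint would pass 70% of its speed; a pose out of reach is approached as far as the arm can. A call with a gripper value outside its range is refused whole. The fingers move at their own pace and stop on an object; "newtons" is the grip in N (left out, the last holds). Time passes only in rows, so rows that do not move let the fingers close. It gives the time, the measured TCP pose, the force, the opening and the grip force at its end, in the units of the state.
- bot.observe(): the state, without advancing time (a new reading comes with each control period).
- bot.grab_frame(name): name is "side" or "top" or "wrist"; returns a dict with "frame" (384x512x3 uint8, red, green, blue), "K" (3x3 intrinsics, pixels), "k1" (the pictures are not rectified: a ray, as slopes to the right and down, at radius r is drawn at 1 + k1 r^2 times it, then the intrinsics apply), "rvec" (rotation vector, rad) and "tvec" (3), from world to camera coordinates, as OpenCV has them; the wrist camera has in their place "T_tool_cam" (4x4, takes a point from camera to tool coordinates, whose origin is the TCP and whose axes are the flange's). Camera axes: x right, y down, z forward; pixel columns grow to the right and rows downward; lengths in m; the calibration is good to about 2 mm. A picture is of the moment at which its call begins: read the wrist's pose just before it. There is no depth.
- bot.job_done(): hands the job in; it is judged then, once.
Trained networks look in a picture, given as the dict that the camera call returned (one of the last four; its "shot" number tells which), for a name from the list of things; names that differ only in an ending like _2 or _b are one class to them, and where a whole thing is asked for, a point or a joint stands for the part that bears it (a point fixed in the world has none). Each returns a list of dicts, best first, with "p" (0 to 1); they miss things now and then, are a little off and sometimes report something else, mostly with a low value. They report only what shows in the picture. A call takes as long as a camera call.
- bot.find_in(name, picture): "rect" ([left, top, width, height] in pixels, round what is visible of it).
- bot.mark_of(name, picture): "at" ([column, row] in pixels: a listed point, or the origin of a listed thing).
The state is a dict: "clock": time; "qpos": joint angles; "qd": joint speeds; "joint_efforts": joint torques, N m; "position": TCP position; "tool_rot": TCP orientation; "force": force on the tool from outside, world axes, zero at the start; "moment": the same for the moment, N m; "grip_width": finger opening in m; "finger_force": force on a finger pad.
Only numpy, scipy, OpenCV 4.12 (cv2) and the standard library are available. Lean on these libraries where they do the work, as an engineer would, in place of code of your own. Each camera call takes 0.05 s, during which the arm holds its last target. There are 200 camera calls.

## Working session

There is one attempt and no reset: what is moved stays moved. The work goes in short steps, Python scripts to look and compute and a tool call to move; the robot and the scene stay as the last step left them, time stands still between calls to the robot, and variables do not carry over. Pictures are saved under pics/ and viewed, at most 10 in all, crops included, and the job is handed in when it is done.

Besides the shell and the picture viewer there is one more tool, called after "Request:" as name(argument=value, ...), one argument or row to a line, values as JSON. arm_command: Moves the arm, as the interface text tells. Its arguments: {"type":"object","properties":{"deltas":{"type":"array","items":{"type":"array"}},"newtons":{"type":"number"}},"required":["deltas"]}

```bash
mkdir -p pics; cat > h.py <<'E'
import numpy as np, cv2
from workcell import bot
from scipy.spatial.transform import Rotation as R
def cam(pic, st=None):
    # returns R_wc, origin
    if 'rvec' in pic and pic['rvec'] is not None:
        Rm=cv2.Rodrigues(np.array(pic['rvec'],float))[0]; t=np.array(pic['tvec'],float).ravel()
        return Rm.T, -Rm.T@t
    T=np.array(pic['T_tool_cam']); Rt=rot(st)
    return Rt@T[:3,:3], Rt@T[:3,3]+np.array(st['position'])
def rot(st):
    return R.from_euler('xyz',st['tool_rot']).as_matrix()
def ray(pic,uv,st=None):
    K=np.array(pic['K']); x,y=(uv[0]-K[0,2])/K[0,0],(uv[1]-K[1,2])/K[1,1]
    k=pic['k1']; a=np.array([x,y]); b=a.copy()
    for _ in range(30): b=a/(1+k*(b@b))
    Rw,o=cam(pic,st); return o,Rw@np.array([b[0],b[1],1])
def atz(pic,uv,z,st=None):
    o,d=ray(pic,uv,st); return o+d*(z-o[2])/d[2]
def proj(pic,P,st=None):
    Rw,o=cam(pic,st); c=Rw.T@(np.array(P)-o); b=c[:2]/c[2]; b=b*(1+pic['k1']*(b@b)); K=np.array(pic['K'])
    return np.array([K[0,0]*b[0]+K[0,2],K[1,1]*b[1]+K[1,2]])
def save(pic,n): cv2.imwrite('pics/'+n+'.png',cv2.cvtColor(pic['frame'],cv2.COLOR_RGB2BGR))
E
cat > a.py <<'E'
from h import *
np.set_printoptions(precision=4,suppress=True)
st=bot.observe(); print({k:np.round(v,3) for k,v in st.items()})
Z=dict(valve_mid=.026,valve_sleeve_end=.026,spool_mid=.025,rack=0,rack_roof=.049,gauge=0,groove=.043,cover_mouth=.043,spring_valve=.0175)
for n in ('top','side'):
    p=bot.grab_frame(n); save(p,n+'0'); print(n,'cam',cam(p)[1])
    for k,z in Z.items():
        for d in bot.mark_of(k,p)[:2]: print(k,round(d['p'],2),np.round(d['at'],1),atz(p,d['at'],z))
E
python3 a.py; python3 -c "
import cv2,numpy as np
cv2.imwrite('pics/both0.png',cv2.resize(np.vstack([cv2.imread('pics/top0.png'),cv2.imread('pics/side0.png')]),None,fx=.78,fy=.78))"
```

```text
{'clock': np.float64(0.0), 'qpos': array([-1.283,  0.522, -0.036,  1.6  ,  0.021,  1.021, -0.113]), 'qd': array([ 0.   , -0.002, -0.   ,  0.001,  0.001, -0.001, -0.001]), 'joint_efforts': array([ -0.001, -92.713,   1.98 , -36.992,   0.018,   0.008,  -0.   ]), 'position': array([0.219, 0.585, 0.404]), 'tool_rot': array([-3.14 ,  0.   ,  2.784]), 'force': array([-0.283, -0.184,  0.947]), 'moment': array([-0.011, -0.056, -0.018]), 'finger_force': np.float64(0.0), 'grip_width': np.float64(0.085)}
top cam [0.5111 0.1964 0.8931]
valve_mid 0.42 [173.4 202.8] [0.5961 0.3466 0.026 ]
valve_sleeve_end 0.55 [183.3 233.1] [0.5226 0.3185 0.026 ]
valve_sleeve_end 0.38 [199.5 192.9] [0.6228 0.2839 0.026 ]
spool_mid 0.74 [318.8 229.7] [ 0.5405 -0.0158  0.025 ]
spool_mid 0.4 [198.9 189.5] [0.6315 0.2859 0.025 ]
rack 0.96 [187.4 206.2] [0.5911 0.3155 0.    ]
rack_roof 0.71 [182.6 184.5] [0.639  0.3232 0.049 ]
gauge 0.77 [319.8 231.3] [ 0.5373 -0.0245  0.    ]
gauge 0.62 [197.8 189.7] [0.6343 0.2913 0.    ]
cover_mouth 0.61 [326.8 195.8] [ 0.6239 -0.0314  0.043 ]
spring_valve 0.51 [174.7 204.3] [0.5933 0.3447 0.0175]
spring_valve 0.2 [327.  195.7] [ 0.6276 -0.0387  0.0175]
side cam [0.2788 0.9736 0.5431]
valve_mid 0.62 [241.3 246.7] [0.5924 0.346  0.026 ]
valve_sleeve_end 0.64 [280.2 246.4] [0.5196 0.316  0.026 ]
valve_sleeve_end 0.61 [241.1 230.6] [0.6172 0.2939 0.026 ]
spool_mid 0.61 [241.8 227.3] [0.6218 0.2805 0.025 ]
rack 0.92 [247.7 247.4] [0.5945 0.3117 0.    ]
rack_roof 0.76 [219.5 229.6] [0.6451 0.3372 0.049 ]
rack_roof 0.23 [315.2 183.2] [0.5196 0.0703 0.049 ]
gauge 0.56 [314.3 184. ] [ 0.5444 -0.014   0.    ]
groove 0.62 [316.  169.2] [ 0.5429 -0.0176  0.043 ]
cover_mouth 0.61 [287.2 160.9] [ 0.6315 -0.0392  0.043 ]
spring_valve 0.59 [238.4 250. ] [0.5983 0.3481 0.0175]
```

View pics/both0.png

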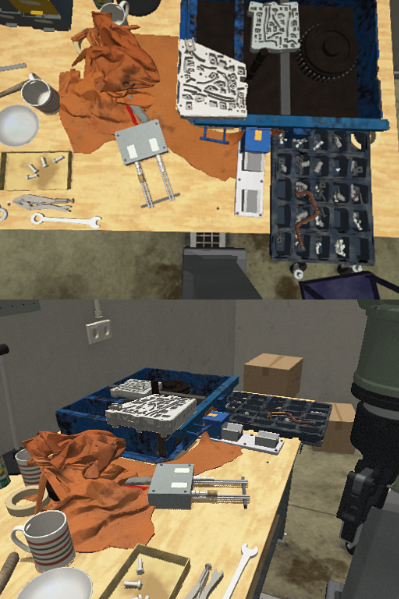

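The top view (upper half) shows the rack roof at about (145,142), with both parts sticking out toward the robot. The gauge with its blue cover is at about (255,140), beside the bin and the tray. The detections from both cameras agree within a few mm. I'll move over the valve's sleeve and look from close up.

```bash
cat >> h.py <<'E'
from scipy.linalg import fractional_matrix_power as fmp
def row(gp, yaw, n, st=None, pitch=0.):
    "identical row for n steps bringing the grasp point to gp, pointing down, tool yaw"
    st=st or bot.observe(); A=np.eye(4); A[:3,:3]=rot(st); A[:3,3]=st['position']
    B=np.eye(4); B[:3,:3]=R.from_euler('xyz',[np.pi,pitch,yaw]).as_matrix(); B[:3,3]=np.array(gp)-.155*B[:3,2]
    T=np.real(fmp(np.linalg.inv(A)@B,1/n))
    return np.round(T[:3,3]*100,3).tolist(), np.round(R.from_matrix(T[:3,:3]).as_rotvec(),4).tolist()
E
python3 - <<'E'
from h import *
p=bot.grab_frame('wrist'); print(np.round(p['T_tool_cam'],3),np.round(p['K'],0))
print(row([.540,.3235,.21],np.pi+.38,14), row([.540,.3235,.21],.38,18), bot.grip_point_offset)
E
```

```text
[[-0.    -0.947 -0.323  0.084]
 [ 1.    -0.    -0.     0.001]
 [ 0.    -0.323  0.947  0.03 ]
 [ 0.     0.     0.     1.   ]] [[266.   0. 257.]
 [  0. 266. 190.]
 [  0.   0.   1.]]
([-2.375, -1.878, 0.283], [-0.0, -0.0, -0.0527]) ([-2.047, 2.144, 0.22], [-0.0, 0.0, 0.1335]) 0.1547
```

Request:
arm_command(
  deltas=[
    [[-2.375, -1.878, 0.283], [0, 0, -0.0527], 8.5],
    [[-2.375, -1.878, 0.283], [0, 0, -0.0527], 8.5],
    [[-2.375, -1.878, 0.283], [0, 0, -0.0527], 8.5],
    [[-2.375, -1.878, 0.283], [0, 0, -0.0527], 8.5],
    [[-2.375, -1.878, 0.283], [0, 0, -0.0527], 8.5],
    [[-2.375, -1.878, 0.283], [0, 0, -0.0527], 8.5],
    [[-2.375, -1.878, 0.283], [0, 0, -0.0527], 8.5],
    [[-2.375, -1.878, 0.283], [0, 0, -0.0527], 8.5],
    [[-2.375, -1.878, 0.283], [0, 0, -0.0527], 8.5],
    [[-2.375, -1.878, 0.283], [0, 0, -0.0527], 6],
    [[-2.375, -1.878, 0.283], [0, 0, -0.0527], 5],
    [[-2.375, -1.878, 0.283], [0, 0, -0.0527], 5],
    [[-2.375, -1.878, 0.283], [0, 0, -0.0527], 5],
    [[-2.375, -1.878, 0.283], [0, 0, -0.0527], 5],
    [[0, 0, 0], [0, 0, 0], 5],
    [[0, 0, 0], [0, 0, 0], 5],
  ],
)

```text
clock: 2.65
position: [0.5402, 0.3231, 0.3647]
tool_rot: [3.142, -0.001, -2.763]
force: [-0.2, 0.3, 0.0]
grip_width: 0.0502
finger_force: 0.0
```

```bash
cat > w.py <<'E'
import sys
from h import *
np.set_printoptions(precision=4,suppress=True)
Z=dict(valve_mid=.026,valve_sleeve_end=.026,spool_mid=.025,rack=0,rack_roof=.049,gauge=0,groove=.043,cover_mouth=.043,spring_valve=.0175)
st=bot.observe(); p=bot.grab_frame('wrist'); save(p,sys.argv[1])
Rt=rot(st); print('t',st['clock'],'gp',st['position']+.155*Rt[:,2],st['tool_rot'],st['grip_width'],st['force'])
for k in sys.argv[2].split(','):
    z=float(sys.argv[3]) if len(sys.argv)>3 else Z[k]
    for d in bot.mark_of(k,p)[:2]: print(k,round(d['p'],2),np.round(d['at'],1),atz(p,d['at'],z,st))
E
python3 w.py w1 valve_mid,valve_sleeve_end,spool_mid,rack,rack_roof,spring_valve
```

```text
t 2.65 gp [0.5401 0.3231 0.2097] [ 3.1415 -0.0006 -2.763 ] 0.05021635159261411 [-0.2097  0.2612  0.0131]
valve_mid 0.89 [257.3 219.5] [0.5963 0.3471 0.026 ]
valve_mid 0.37 [200.4 222.8] [0.6276 0.2811 0.026 ]
valve_sleeve_end 0.82 [257.1 161.4] [0.5264 0.319  0.026 ]
spool_mid 0.58 [203.  223.1] [0.6273 0.2843 0.025 ]
rack 0.89 [231.4 203.5] [0.5985 0.3103 0.    ]
rack_roof 0.59 [230.7 257.1] [0.6463 0.3313 0.049 ]
rack_roof 0.43 [237.4 204.7] [0.5774 0.3147 0.049 ]
spring_valve 0.76 [257.  220.1] [0.601  0.3485 0.0175]
spring_valve 0.16 [257.8 221.3] [0.6022 0.3501 0.0175]
```

View pics/w1.png

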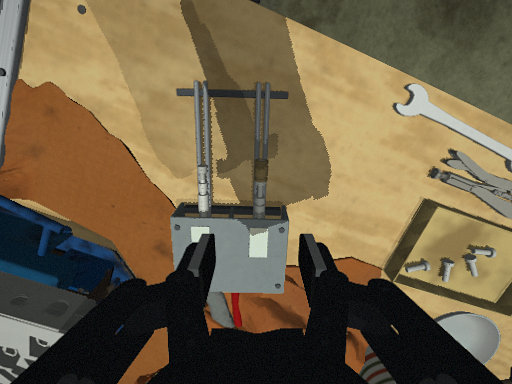

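The close view shows the gold sleeve from about (261,160) to the roof at (260,217), with the front crossbar at row 95. I'll refine the lane's direction from the wire pixels.

```bash
python3 - <<'E'
from h import *
st=bot.observe(); p=bot.grab_frame('wrist')
g=cv2.resize(p['frame'][70:225,170:300],None,fx=5,fy=3.8,interpolation=cv2.INTER_CUBIC); cv2.imwrite('pics/w1c.png',g[:,:,::-1])
a=atz(p,(262,88),.016,st);b=atz(p,(260,213),.018,st);c=atz(p,(202,88),.016,st);d=atz(p,(205,213),.018,st)
for u,v in((a,b),(c,d)): print(u,v,np.arctan2(*(v-u)[1::-1]))
print('roofedge',atz(p,(176,218),.049,st),atz(p,(288,218),.049,st))
E
```

```text
[0.44803793 0.29454757 0.016     ] [0.58975053 0.34941088 0.018     ] 0.3693754966969654
[0.47301655 0.23183765 0.016     ] [0.61630239 0.28305413 0.018     ] 0.3432899127955021
roofedge [0.62014304 0.25423251 0.049     ] [0.57098377 0.37705955 0.049     ]
```

View pics/w1c.png

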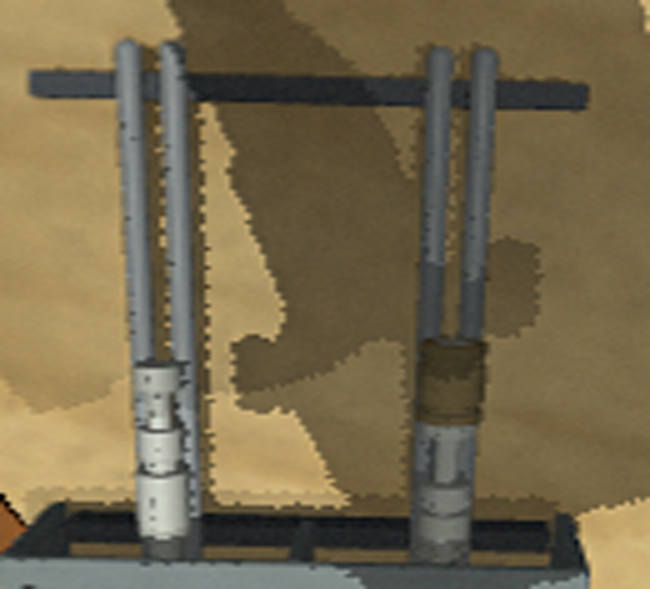

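The crop shows the wires ending at row 50, the sleeve's end face at about row 340 and column 451, and the body at column 442 near the roof. In full-frame pixels the sleeve end is at (260.3,160.5).

```bash
python3 - <<'E'
from h import *
st=bot.observe(); p=bot.grab_frame('wrist')
f=lambda x,y,z:atz(p,(170+x/5-.4,70+y/3.8-.4),z,st)
for s,u,v in(('Rw',f(461,60,.016),f(451,330,.016)),('Lw',f(150,60,.016),f(163,340,.016)),('valve',f(451,345,.031),f(442,540,.03))): print(s,u,v,np.arctan2(*(v-u)[1::-1]))
print('roof',f(28,555,.049),f(588,560,.049))
print('row hover',row([.5411,.3248,.06],np.pi+.36,10))
E
```

```text
Rw [0.44565381 0.29321796 0.016     ] [0.5213469  0.32138008 0.016     ] 0.35618770409837014
Lw [0.47146291 0.22838841 0.016     ] [0.55043349 0.25728656 0.016     ] 0.35080022801295613
valve [0.52288816 0.32182063 0.031     ] [0.58429532 0.34422755 0.03      ] 0.3498786452232794
roof [0.61763135 0.25241154 0.049     ] [0.57019051 0.37553883 0.049     ]
row hover ([-0.017, 0.005, 1.502], [0.0, 0.0, 0.002])
```

```bash
python3 - <<'E'
from h import *
print(row([.5375,.326,.09],np.pi+.357,8))
E
```

```text
([0.016, 0.037, 1.503], [0.0, 0.0, 0.0029])
```

Request:
arm_command(
  deltas=[
    [[0.016, 0.037, 1.503], [0, 0, 0.0029], 5],
    [[0.016, 0.037, 1.503], [0, 0, 0.0029], 5],
    [[0.016, 0.037, 1.503], [0, 0, 0.0029], 5],
    [[0.016, 0.037, 1.503], [0, 0, 0.0029], 5],
    [[0.016, 0.037, 1.503], [0, 0, 0.0029], 4],
    [[0.016, 0.037, 1.503], [0, 0, 0.0029], 4],
    [[0.016, 0.037, 1.503], [0, 0, 0.0029], 4],
    [[0.016, 0.037, 1.503], [0, 0, 0.0029], 4],
    [[0, 0, 0], [0, 0, 0], 4],
    [[0, 0, 0], [0, 0, 0], 4],
  ],
  newtons=25,
)

```text
clock: 4.1
position: [0.5378, 0.3258, 0.2447]
tool_rot: [-3.141, -0.0, -2.785]
force: [0.7, -0.0, 0.2]
grip_width: 0.0403
finger_force: 0.0
```

```bash
python3 w.py w2 valve_sleeve_end,valve_mid; python3 - <<'E'
from h import *
print(row([.5375,.326,.028],np.pi+.357,6))
E
```

```text
t 4.1 gp [0.5377 0.3258 0.0897] [-3.1415 -0.0003 -2.7848] 0.040253292217368106 [ 0.7133 -0.0164  0.2082]
valve_sleeve_end 0.87 [257.1 195.6] [0.5236 0.3216 0.026 ]
valve_mid 0.57 [255.5 283.1] [0.5985 0.3481 0.026 ]
([0.007, 0.005, 1.043], [0.0, 0.0002, -0.0001])
```

View pics/w2.png

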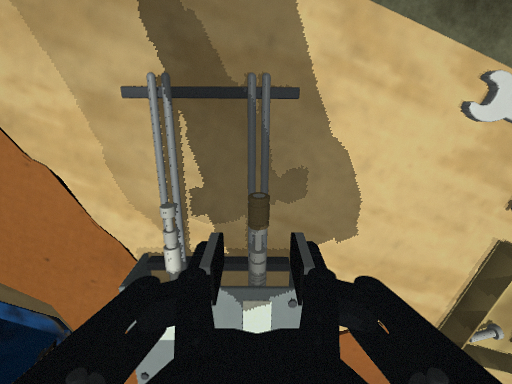

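The sleeve, at (258,210), sits centred between the fingers, which stand at columns 210 and 302. I'll descend and grip.

Request:
arm_command(
  deltas=[
    [[0.007, 0.005, 1.043], [0, 0, 0], 4],
    [[0.007, 0.005, 1.043], [0, 0, 0], 4],
    [[0.007, 0.005, 1.043], [0, 0, 0], 4],
    [[0.007, 0.005, 1.043], [0, 0, 0], 4],
    [[0.007, 0.005, 1.043], [0, 0, 0], 4],
    [[0.007, 0.005, 1.043], [0, 0, 0], 4],
    [[0, 0, 0], [0, 0, 0], 4],
    [[0, 0, 0], [0, 0, 0], 1.2],
    [[0, 0, 0], [0, 0, 0], 1.2],
    [[0, 0, 0], [0, 0, 0], 1.2],
    [[0, 0, 0], [0, 0, 0], 1.2],
    [[0, 0, 0], [0, 0, 0], 1.2],
    [[0, 0, 0], [0, 0, 0], 1.2],
  ],
  newtons=25,
)

```text
clock: 5.55
position: [0.5374, 0.326, 0.1826]
tool_rot: [3.141, 0.001, -2.785]
force: [-1.0, -0.7, 5.0]
grip_width: 0.0178
finger_force: 24.8
```

Request:
arm_command(
  deltas=[
    [[0.2, 0, 0], [0, 0, 0], 1.2],
    [[0.5, 0, 0], [0, 0, 0], 1.2],
    [[0.5, 0, 0], [0, 0, 0], 1.2],
    [[0.5, 0, 0], [0, 0, 0], 1.2],
    [[0.5, 0, 0], [0, 0, 0], 1.2],
    [[0.5, 0, 0], [0, 0, 0], 1.2],
    [[0.5, 0, 0], [0, 0, 0], 1.2],
    [[0.5, 0, 0], [0, 0, 0], 1.2],
    [[0.5, 0, 0], [0, 0, 0], 1.2],
    [[0.5, 0, 0], [0, 0, 0], 1.2],
    [[0.5, 0, 0], [0, 0, 0], 1.2],
    [[0.5, 0, 0], [0, 0, 0], 1.2],
    [[0.5, 0, 0], [0, 0, 0], 1.2],
    [[0.3, 0, 0], [0, 0, 0], 1.2],
    [[0, 0, 0], [0, 0, 0], 1.2],
    [[0, 0, 0], [0, 0, 0], 1.2],
  ],
)

```text
clock: 7.15
position: [0.4758, 0.3033, 0.1826]
tool_rot: [3.141, 0.0, -2.784]
force: [-1.6, 2.5, 9.9]
grip_width: 0.0176
finger_force: 25.2
```

```bash
python3 w.py w3 valve_sleeve_end,valve_mid,rack
```

```text
t 7.15 gp [0.4758 0.3034 0.0276] [ 3.1413  0.     -2.7844] 0.017585904395626066 [-1.5738  2.4848  9.9013]
valve_sleeve_end 0.79 [254.9 236.7] [0.4629 0.2983 0.026 ]
```

Request:
arm_command(
  deltas=[
    [[0, 0, 0], [0, 0, 0], 4],
    [[0, 0, 0], [0, 0, 0], 4],
    [[0, 0, 0], [0, 0, 0], 4],
    [[0, 0, -0.8], [0, 0, 0], 4],
    [[0, 0, -1.2], [0, 0, 0], 4],
    [[0, 0, -2], [0, 0, 0], 4],
    [[0, 0, -2], [0, 0, 0], 4],
    [[-1.3, 0, 0], [0, 0, 0], 4],
    [[-1, 0, 0], [0, 0, 0], 4],
    [[-1, 0, 0], [0, 0, 0], 4],
    [[-1, 0, 0], [0, 0, 0], 4],
    [[-1, 0, 0], [0, 0, 0], 4],
    [[-1, 0, 0], [0, 0, 0], 4],
    [[0, 0, 0], [0, 0, 0], 4],
    [[0, 0, 0], [0, 0, 0], 4],
  ],
)

```text
clock: 8.85
position: [0.5352, 0.3251, 0.2419]
tool_rot: [-3.141, -0.001, -2.785]
force: [-0.4, -0.4, -0.6]
grip_width: 0.0401
finger_force: 0.0
```

```bash
python3 w.py w4 valve_sleeve_end,valve_mid,rack,spring_valve
```

```text
t 8.85 gp [0.5352 0.325  0.0869] [-3.1415 -0.0006 -2.7849] 0.04014972841147058 [-0.3736 -0.4319 -0.5624]
valve_sleeve_end 0.95 [255.6 112.1] [0.4645 0.2987 0.026 ]
valve_mid 0.68 [255.8 215.3] [0.5354 0.3252 0.026 ]
valve_mid 0.51 [219.5 257.7] [0.5808 0.3107 0.026 ]
rack 0.61 [218.9 257.6] [0.5982 0.3121 0.    ]
spring_valve 0.55 [255.9 211.7] [0.536  0.3255 0.0175]
spring_valve 0.26 [255.  108.5] [0.4627 0.2976 0.0175]
```

View pics/w4.png

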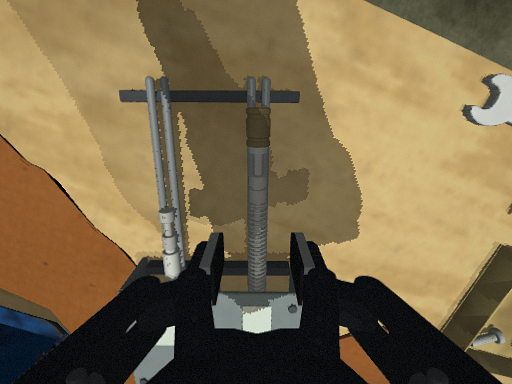

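The valve is drawn out, with its sleeve end at about (257,108). Its middle lies right below the grasp point. I'll descend and grip there.

Request:
arm_command(
  deltas=[
    [[0, 0, 1], [0, 0, 0], 4],
    [[0, 0, 1], [0, 0, 0], 4],
    [[0, 0, 1], [0, 0, 0], 4],
    [[0, 0, 1], [0, 0, 0], 4],
    [[0, 0, 1], [0, 0, 0], 4],
    [[0, 0, 0.9], [0, 0, 0], 4],
    [[0, 0, 0], [0, 0, 0], 4],
    [[0, 0, 0], [0, 0, 0], 1],
    [[0, 0, 0], [0, 0, 0], 1],
    [[0, 0, 0], [0, 0, 0], 1],
    [[0, 0, 0], [0, 0, 0], 1],
    [[0, 0, 0], [0, 0, 0], 1],
    [[0, 0, 0], [0, 0, 0], 1],
  ],
  newtons=35,
)

```text
clock: 10.4
position: [0.5355, 0.3252, 0.1836]
tool_rot: [3.141, 0.001, -2.785]
force: [-0.5, -1.1, 4.7]
grip_width: 0.0169
finger_force: 34.6
```

Request:
arm_command(
  deltas=[
    [[0, 0, -0.5], [0, 0, 0], 1],
    [[0, 0, -1], [0, 0, 0], 1],
    [[0, 0, -1.5], [0, 0, 0], 1],
    [[0, 0, -2], [0, 0, 0], 1],
    [[0, 0, -2], [0, 0, 0], 1],
    [[0, 0, -2], [0, 0, 0], 1],
    [[0, 0, -2], [0, 0, 0], 1],
    [[0, 0, -2], [0, 0, 0], 1],
    [[0, 0, -2], [0, 0, 0], 1],
    [[0, 0, 0], [0, 0, 0], 1],
  ],
)

```text
clock: 11.4
position: [0.5358, 0.3254, 0.3372]
tool_rot: [3.14, 0.005, -2.785]
force: [-0.6, 0.4, -0.7]
grip_width: 0.0168
finger_force: 34.9
```

```bash
python3 w.py w5 valve_sleeve_end,valve_mid .177; python3 - <<'E'
from h import *
g=np.array([.543,-.017]); d=np.array([np.cos(-.225),np.sin(-.225)])
q=g-.08*d; print(q,row([q[0],q[1],.19],np.pi-.225,18))
E
```

```text
t 11.4 gp [0.5365 0.3258 0.1822] [ 3.1404  0.0049 -2.785 ] 0.016815626501447294 [-0.6285  0.3502 -0.7165]
valve_sleeve_end 0.97 [252.9 201.7] [0.5065 0.3133 0.177 ]
valve_mid 0.9 [255.4 251.6] [0.5343 0.325  0.177 ]
[0.46501647 0.00084851] ([0.544, -1.788, -0.064], [0.0, 0.0, 0.0323])
```

View pics/w5.png

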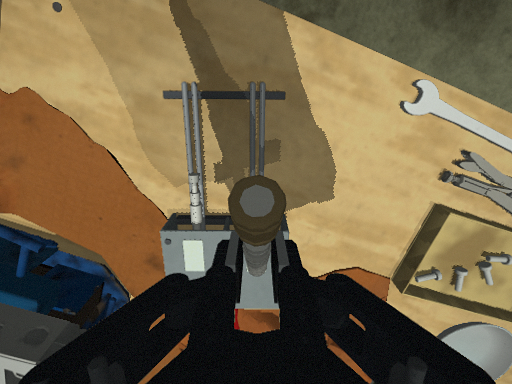

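The valve has tilted in the grip: its gold face is at (258,200), close to the camera, at about 40°. The nose was still under the roof when I lifted. To mend it, I'll lay it back on the open lane farther out so the nose clears the roof, let it level on the wires, release and regrip.

Request:
arm_command(
  deltas=[
    [[1, 0, 0], [0, 0, 0], 1],
    [[1, 0, 0], [0, 0, 0], 1],
    [[1, 0, 0], [0, 0, 0], 1],
    [[0.7, 0, 0], [0, 0, 0], 1],
    [[0, 0, 1.5], [0, 0, 0], 1],
    [[0, 0, 2], [0, 0, 0], 1],
    [[0, 0, 2], [0, 0, 0], 1],
    [[0, 0, 2], [0, 0, 0], 1],
    [[0, 0, 1], [0, 0, 0], 1],
    [[0, 0, 0], [0, 0, 0], 1],
    [[0, 0, 0], [0, 0, 0], 1],
  ],
  newtons=25,
)

```text
clock: 12.65
position: [0.5007, 0.3124, 0.2489]
tool_rot: [3.141, 0.0, -2.785]
force: [0.5, -0.1, -0.0]
grip_width: 0.0168
finger_force: 34.9
```

```bash
python3 - <<'E'
from h import *
np.set_printoptions(precision=4,suppress=True)
st=bot.observe();print(st['position'],st['tool_rot'],st['force'],st['moment'])
s=bot.grab_frame('side');
u=proj(s,[.50,.31,.06]);print(u)
x,y=int(u[0]),int(u[1]); c=s['frame'][max(0,y-75):y+75,x-100:x+100]
w=bot.grab_frame('wrist')['frame'][60:260,160:360]
cv2.imwrite('pics/s5.png',np.hstack([cv2.resize(c,(560,420),interpolation=2),cv2.resize(w,(240,420),interpolation=2)])[:,:,::-1])
E
```

```text
[0.5007 0.3124 0.2489] [ 3.1415  0.0005 -2.7848] [ 0.5408 -0.1411 -0.0272] [-0.0147 -0.0047  0.0336]
[290.6736 232.9696]
```

View pics/s5.png

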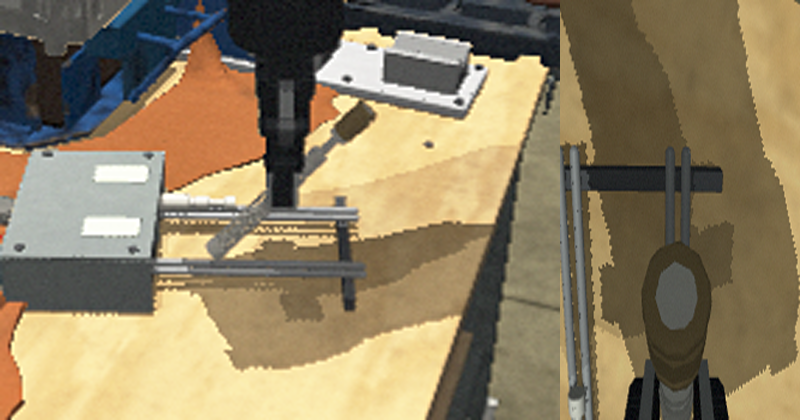

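The side view confirms it: the gold end is up at (355,120) and the nose down at (220,245), above the near lane and clear of the roof. I'll lower it gently so that it levels on the wires.

Request:
arm_command(
  deltas=[
    [[0, 0, 0.5], [0, 0, 0], 1],
    [[0, 0, 0.5], [0, 0, 0], 1],
    [[0, 0, 0.5], [0, 0, 0], 1],
    [[0, 0, 0.5], [0, 0, 0], 1],
    [[0, 0, 0.5], [0, 0, 0], 1],
    [[0, 0, 0.5], [0, 0, 0], 1],
  ],
  newtons=22,
)

```text
clock: 13.35
position: [0.5001, 0.3123, 0.2184]
tool_rot: [3.142, -0.001, -2.785]
force: [-7.2, -2.2, 11.2]
grip_width: 0.0167
finger_force: 34.7
```

Request:
arm_command(
  deltas=[
    [[0, 0, 0.4], [0, 0, 0], 1],
    [[0, 0, 0.4], [0, 0, 0], 1],
    [[0, 0, 0.4], [0, 0, 0], 1],
    [[0, 0, 0.4], [0, 0, 0], 1],
    [[0, 0, 0.4], [0, 0, 0], 1],
    [[0, 0, 0], [0, 0, 0], 1],
  ],
)

```text
clock: 13.95
position: [0.5006, 0.3123, 0.1979]
tool_rot: [3.142, -0.0, -2.785]
force: [-0.6, 0.5, 2.5]
grip_width: 0.0169
finger_force: 33.6
```

Request:
arm_command(
  deltas=[
    [[0, 0, 0.4], [0, 0, 0], 1],
    [[0, 0, 0.4], [0, 0, 0], 1],
    [[0, 0, 0.4], [0, 0, 0], 1],
    [[0, 0, 0.2], [0, 0, 0], 1],
    [[0, 0, 0], [0, 0, 0], 1],
  ],
)

```text
clock: 14.45
position: [0.5008, 0.3128, 0.1848]
tool_rot: [3.141, 0.001, -2.785]
force: [-4.9, 0.6, 14.9]
grip_width: 0.0172
finger_force: 35.6
```

```bash
python3 w.py w6 valve_sleeve_end,valve_mid
```

```text
t 14.45 gp [0.5009 0.3129 0.0298] [ 3.1409  0.0011 -2.7846] 0.01718472691661451 [-4.9292  0.6301 14.8621]
valve_sleeve_end 0.73 [255.7  77.2] [0.4138 0.2808 0.026 ]
valve_mid 0.65 [254.4 233.5] [0.4875 0.3074 0.026 ]
```

Request:
arm_command(
  deltas=[
    [[0, 0, 0], [0, 0, 0], 2.2],
    [[0, 0, 0], [0, 0, 0], 2.5],
    [[0, 0, 0], [0, 0, 0], 3],
    [[0, 0, 0], [0, 0, 0], 4],
    [[0, 0, 0], [0, 0, 0], 4],
    [[0, 0, -1], [0, 0, 0], 4],
    [[0, 0, -2], [0, 0, 0], 4],
    [[0, 0, -3], [0, 0, 0], 4],
    [[0, 0, -1], [0, 0, 0], 4],
    [[0, 0, 0], [0, 0, 0], 4],
    [[0, 0, 0], [0, 0, 0], 4],
  ],
)

```text
clock: 15.7
position: [0.5005, 0.3121, 0.254]
tool_rot: [-3.142, -0.0, -2.785]
force: [0.2, 0.1, -0.5]
grip_width: 0.0398
finger_force: 0.0
```

```bash
python3 w.py w7 valve_sleeve_end,valve_mid,rack; python3 - <<'E'
from h import *
s=bot.grab_frame('side'); 
for k in('valve_mid','valve_sleeve_end'): print([(round(d['p'],2),atz(s,d['at'],.026).round(4)) for d in bot.mark_of(k,s)[:2]])
u=proj(s,[.50,.31,.03]);x,y=int(u[0]),int(u[1]); c=s['frame'][y-55:y+55,x-75:x+75]
w=cv2.imread('pics/w7.png')[40:310,120:390]
cv2.imwrite('pics/s7.png',np.hstack([cv2.resize(c,(480,400),interpolation=2)[:,:,::-1],cv2.resize(w,(320,400))]))
E
```

```text
t 15.7 gp [0.5005 0.3121 0.099 ] [-3.1415 -0.0002 -2.7848] 0.03975103746672717 [ 0.2303  0.1251 -0.5287]
valve_sleeve_end 0.82 [257.2  84.5] [0.4126 0.2805 0.026 ]
valve_mid 0.87 [254.1 192.2] [0.4877 0.306  0.026 ]
rack 0.88 [222.4 282.2] [0.5979 0.3122 0.    ]
[(0.74, array([0.4874, 0.3029, 0.026 ])), (0.23, array([ 0.6422, -0.0513,  0.026 ]))]
[]
```

View pics/s7.png

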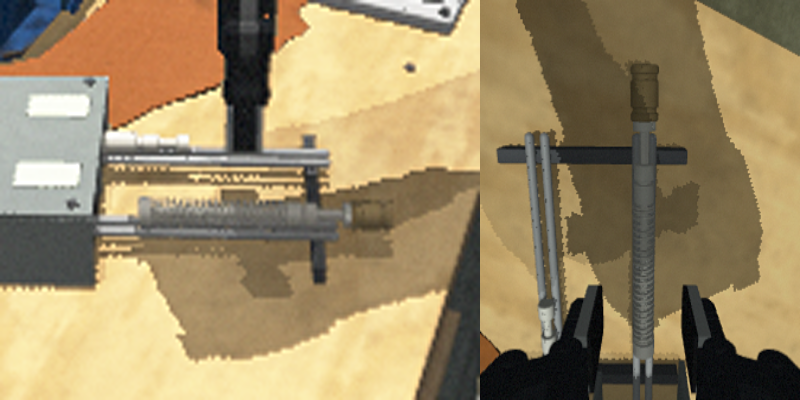

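The valve now lies level on its wires. The gold end sticks out at (372,210) in the left half, and the nose at (140,212) is clear of the roof. Its middle is 14 mm nearer the robot than the tool, so I'll shift, regrip and lift.

Request:
arm_command(
  deltas=[
    [[0.7, 0, 0], [0, 0, 0], 4],
    [[0.7, -0.05, 0], [0, 0, 0], 4],
    [[0, 0, 1.2], [0, 0, 0], 4],
    [[0, 0, 1.2], [0, 0, 0], 4],
    [[0, 0, 1.2], [0, 0, 0], 4],
    [[0, 0, 1.2], [0, 0, 0], 4],
    [[0, 0, 1.2], [0, 0, 0], 4],
    [[0, 0, 1.05], [0, 0, 0], 4],
    [[0, 0, 0], [0, 0, 0], 4],
    [[0, 0, 0], [0, 0, 0], 1],
    [[0, 0, 0], [0, 0, 0], 1],
    [[0, 0, 0], [0, 0, 0], 1],
    [[0, 0, 0], [0, 0, 0], 1],
    [[0, 0, 0], [0, 0, 0], 1],
    [[0, 0, 0], [0, 0, 0], 1],
  ],
  newtons=50,
)

```text
clock: 17.55
position: [0.4878, 0.3073, 0.1843]
tool_rot: [3.141, 0.001, -2.785]
force: [-1.7, 2.4, 6.5]
grip_width: 0.0165
finger_force: 49.7
```

Request:
arm_command(
  deltas=[
    [[0, 0, -0.5], [0, 0, 0], 1],
    [[0, 0, -1], [0, 0, 0], 1],
    [[0, 0, -1.5], [0, 0, 0], 1],
    [[0, 0, -2], [0, 0, 0], 1],
    [[0, 0, -2], [0, 0, 0], 1],
    [[0, 0, -2], [0, 0, 0], 1],
    [[0, 0, -2], [0, 0, 0], 1],
    [[0, 0, -2], [0, 0, 0], 1],
    [[0, 0, -2], [0, 0, 0], 1],
    [[0, 0, 0], [0, 0, 0], 1],
    [[0, 0, 0], [0, 0, 0], 1],
  ],
)

```text
clock: 18.65
position: [0.4877, 0.3065, 0.3346]
tool_rot: [-3.142, 0.001, -2.785]
force: [0.4, -0.4, -1.1]
grip_width: 0.0163
finger_force: 48.8
```

```bash
python3 w.py w8 valve_sleeve_end,valve_mid .176; python3 - <<'E'
from h import *
g=np.array([.543,-.017]); d=np.array([np.cos(-.225),np.sin(-.225)])
q=g-.08*d; print(q,row([q[0],q[1],.19],np.pi-.225,18))
E
```

```text
t 18.65 gp [0.4879 0.3066 0.1796] [-3.1416  0.0011 -2.7852] 0.01630171533713098 [ 0.4429 -0.3568 -1.0561]
valve_sleeve_end 0.57 [253.8 108.8] [0.4138 0.2784 0.176 ]
valve_mid 0.61 [257.4 255.9] [0.487  0.3074 0.176 ]
[0.46501647 0.00084851] ([0.268, -1.707, -0.065], [-0.0, -0.0, 0.0323])
```

Request:
arm_command(
  deltas=[
    [[0.268, -1.707, -0.065], [0, 0, 0.0323], 1],
    [[0.268, -1.707, -0.065], [0, 0, 0.0323], 1],
    [[0.268, -1.707, -0.065], [0, 0, 0.0323], 1],
    [[0.268, -1.707, -0.065], [0, 0, 0.0323], 1],
    [[0.268, -1.707, -0.065], [0, 0, 0.0323], 1],
    [[0.268, -1.707, -0.065], [0, 0, 0.0323], 1],
    [[0.268, -1.707, -0.065], [0, 0, 0.0323], 1],
    [[0.268, -1.707, -0.065], [0, 0, 0.0323], 1],
    [[0.268, -1.707, -0.065], [0, 0, 0.0323], 1],
    [[0.268, -1.707, -0.065], [0, 0, 0.0323], 1],
    [[0.268, -1.707, -0.065], [0, 0, 0.0323], 1],
    [[0.268, -1.707, -0.065], [0, 0, 0.0323], 1],
    [[0.268, -1.707, -0.065], [0, 0, 0.0323], 1],
    [[0.268, -1.707, -0.065], [0, 0, 0.0323], 1],
    [[0.268, -1.707, -0.065], [0, 0, 0.0323], 1],
    [[0.268, -1.707, -0.065], [0, 0, 0.0323], 1],
    [[0.268, -1.707, -0.065], [0, 0, 0.0323], 1],
    [[0.268, -1.707, -0.065], [0, 0, 0.0323], 1],
    [[0, 0, 0], [0, 0, 0], 1],
    [[0, 0, 0], [0, 0, 0], 1],
  ],
)

```text
clock: 20.8
position: [0.4651, 0.0006, 0.3456]
tool_rot: [3.141, 0.0, 2.916]
force: [0.9, -0.6, -1.4]
grip_width: 0.0163
finger_force: 48.8
```

```bash
python3 w.py w9 groove,gauge,cover_mouth; python3 - <<'E'
from h import *
t=bot.grab_frame('top')
for k,z in(('groove',.043),('gauge',0),('cover_mouth',.043)): print(k,[(round(d['p'],2),np.round(d['at']),atz(t,d['at'],z).round(4)) for d in bot.mark_of(k,t)[:2]])
c=t['frame'][165:285,270:370]
w=cv2.imread('pics/w9.png')
cv2.imwrite('pics/s9.png',np.hstack([cv2.resize(c,(300,360),interpolation=2)[:,:,::-1],cv2.resize(w,(490,360))]))
E
```

```text
t 20.8 gp [0.4651 0.0006 0.1906] [3.1414 0.0002 2.916 ] 0.01634424655896292 [ 0.8736 -0.5648 -1.3571]
groove 0.65 [249.7 246.9] [ 0.5406 -0.0245  0.043 ]
gauge 0.56 [255.  228.7] [ 0.5403 -0.0183  0.    ]
cover_mouth 0.78 [261.8 303.5] [ 0.624  -0.0286  0.043 ]
groove [(0.91, array([326., 231.]), array([ 0.5368, -0.0291,  0.043 ]))]
gauge [(0.63, array([319., 233.]), array([ 0.5332, -0.0232,  0.    ]))]
cover_mouth [(0.86, array([328., 196.]), array([ 0.6226, -0.0354,  0.043 ]))]
```

View pics/s9.png

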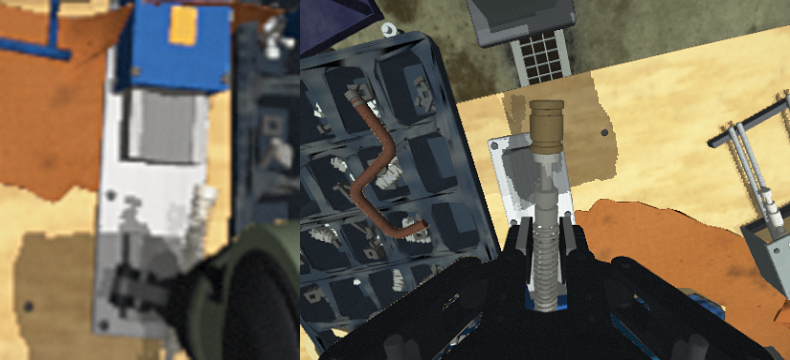

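The left half (top view) shows the gauge's white base from (100,60) to (93,335), with the cover at (172,45). The right half shows the valve held level, with the gauge plate below it. The yaw estimates differ, so I'll fit the plate edges.

```bash
python3 - <<'E'
from h import *
np.set_printoptions(precision=4,suppress=True)
t=bot.grab_frame('top'); st=bot.observe(); w=bot.grab_frame('wrist')
def edge(pic,img,rows,c0,c1,z,sgn,st=None):
    # subpixel column of strongest gradient in [c0,c1] for each row
    g=cv2.GaussianBlur(cv2.cvtColor(img,cv2.COLOR_BGR2GRAY).astype(float),(0,0),.8)
    P=[]
    for r in rows:
        d=sgn*(g[r,c0+1:c1+1]-g[r,c0-1:c1-1]); i=int(np.argmax(d))
        if d[i]>25: P.append(atz(pic,(c0+i,r),z,st)[:2])
    P=np.array(P); 
    vx,vy,x,y=cv2.fitLine(P.astype(np.float32),cv2.DIST_HUBER,0,.001,.001).ravel()
    if vx<0: vx,vy=-vx,-vy
    return len(P),np.arctan2(vy,vx),y+(.541-x)*vy/vx
I=cv2.imread('pics/top0.png')
cv2.imwrite('pics/g0.png',cv2.resize(I[160:285,285:365],None,fx=5,fy=4.8,interpolation=2))
print('plate left', edge(t,I,range(205,275),294,310,.012,1))
print('plate right',edge(t,I,range(245,275),325,348,.012,-1))
J=cv2.imread('pics/w9.png')
s=512/490
print('w', [atz(w,((x-300)*s,y*384/360),.012,st)[:2] for x,y in((488,140),(508,228),(560,135),(575,222))])
E
```

```text
plate left (70, np.float32(-0.034088), np.float32(0.020134453))
plate right (30, np.float32(-0.0010648225), np.float32(-0.085286535))
w [array([ 0.4208, -0.059 ]), array([ 0.5438, -0.0684]), array([0.4341, 0.0264]), array([0.5548, 0.0217])]
```

View pics/g0.png

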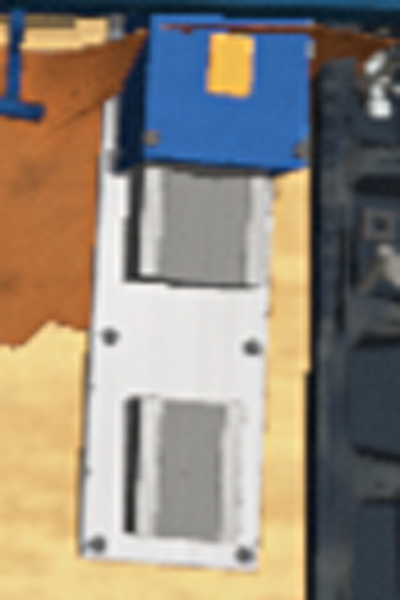

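The gauge crop shows base corners at (82,552) and (258,568), and bolts at (110,337), (252,347), (97,544) and (245,554). The front block's groove centre runs from (193,410) to (180,535). I'll turn these into yaw and centreline.

```bash
python3 - <<'E'
from h import *
np.set_printoptions(precision=4,suppress=True)
t=bot.grab_frame('top')
f=lambda x,y,z:atz(t,(285+x/5-.4,160+y/4.8-.4),z)[:2]
A,B,C,D=[f(*q,.013) for q in((110,337),(252,347),(97,544),(245,554))]
yaw=lambda u,v:np.arctan2(*(v-u)[::-1])
print('bolts',A,B,C,D,yaw(C,A),yaw(D,B),'cross',yaw(D,C)-np.pi/2,yaw(B,A)-np.pi/2, 'mid',(A+B)/2,(C+D)/2,yaw((C+D)/2,(A+B)/2))
E1,F=f(82,552,.012),f(258,568,.012); L=f(104,150,.012); Rr=f(272,175,.012)
print('plate',E1,F,L,Rr,yaw(E1,L),yaw(F,Rr),yaw(F,E1)-np.pi/2,'frontmid',(E1+F)/2, np.linalg.norm(E1-F))
g=[f(193,410,.036),f(180,535,.036),f(205,190,.04)]; print('groove',g,yaw(g[1],g[0]),yaw(g[1],g[2]))
b=[f(150,398,.044),f(238,403,.044),f(135,535,.044),f(222,542,.044)]; print('fblock',*b,(b[0]+b[1])/2,(b[2]+b[3])/2,yaw((b[2]+b[3])/2,(b[0]+b[1])/2))
h=[f(118,168,.081),f(305,158,.081),f(150,16,.081),f(310,20,.081)];print('cover',*h,yaw(h[1],h[0])-np.pi/2)
E
```

```text
bolts [0.5397 0.0123] [ 0.5366 -0.06  ] [0.4333 0.0184] [ 0.4302 -0.0556] -0.05739755773966969 -0.04147142908275661 cross -0.042347253929557516 -0.0424180146631179 mid [ 0.5382 -0.0239] [ 0.4318 -0.0186] -0.04943513412402612
plate [0.429  0.0256] [ 0.4232 -0.0623] [0.639  0.0156] [ 0.6284 -0.0713] -0.04765285351449977 -0.04360212539947264 -0.06593996641907873 frontmid [ 0.4261 -0.0183] 0.08813908472322478
groove [array([ 0.5032, -0.0239]), array([ 0.4408, -0.0174]), array([ 0.6158, -0.0292])] -0.1049656229968913 -0.06737606796504263
fblock [ 0.5087 -0.0009] [ 0.5074 -0.0439] [0.4409 0.0064] [ 0.4386 -0.0356] [ 0.508  -0.0224] [ 0.4398 -0.0146] -0.11297083115455077
cover [0.6203 0.0231] [ 0.6282 -0.0661] [0.6972 0.0081] [ 0.6979 -0.0692] 0.08907494485001966
```

```bash
python3 - <<'E'
from h import *
print(row([.537,-.024,.13],np.pi-.05,10))
E
```

```text
([-0.748, -0.145, 0.604], [-0.0, -0.0, -0.0174])
```

Request:
arm_command(
  deltas=[
    [[-0.748, -0.145, 0.604], [0, 0, -0.0174], 1],
    [[-0.748, -0.145, 0.604], [0, 0, -0.0174], 1],
    [[-0.748, -0.145, 0.604], [0, 0, -0.0174], 1],
    [[-0.748, -0.145, 0.604], [0, 0, -0.0174], 1],
    [[-0.748, -0.145, 0.604], [0, 0, -0.0174], 1],
    [[-0.748, -0.145, 0.604], [0, 0, -0.0174], 1],
    [[-0.748, -0.145, 0.604], [0, 0, -0.0174], 1],
    [[-0.748, -0.145, 0.604], [0, 0, -0.0174], 1],
    [[-0.748, -0.145, 0.604], [0, 0, -0.0174], 1],
    [[-0.748, -0.145, 0.604], [0, 0, -0.0174], 1],
    [[0, 0, 0], [0, 0, 0], 1],
    [[0, 0, 0], [0, 0, 0], 1],
  ],
)

```text
clock: 22.55
position: [0.5369, -0.0242, 0.2849]
tool_rot: [-3.142, -0.0, 3.091]
force: [-0.7, 0.4, -1.3]
grip_width: 0.0165
finger_force: 48.8
```

```bash
python3 w.py w10 groove,gauge,cover_mouth;  python3 - <<'E'
from h import *
np.set_printoptions(precision=4,suppress=True)
st=bot.observe(); w=bot.grab_frame('wrist')
for k in('valve_mid','valve_sleeve_end'): print(k,[(round(d['p'],2),np.round(d['at']),atz(w,d['at'],.127,st)) for d in bot.mark_of(k,w)[:2]])
s=bot.grab_frame('side')
for k,z in(('valve_mid',.127),('valve_sleeve_end',.127),('groove',.043),('gauge',0),('cover_mouth',.043)): print(k,[(round(d['p'],2),np.round(d['at']),atz(s,d['at'],z)) for d in bot.mark_of(k,s)[:2]])
# V front block edges in wrist image: column gradients per row
g=cv2.cvtColor(w['frame'],cv2.COLOR_RGB2GRAY)
for r in (20,35,50,65,80,95): print(r,g[r,190:330:3].tolist())
E
```

```text
t 22.55 gp [ 0.5368 -0.0242  0.1299] [-3.1416 -0.0005  3.0906] 0.016497313159892075 [-0.6745  0.4487 -1.2693]
groove 0.96 [259.1 204.9] [ 0.5389 -0.0216  0.043 ]
gauge 0.94 [258.2 188.1] [ 0.5379 -0.0221  0.    ]
cover_mouth 0.98 [258.8 287.1] [ 0.6241 -0.026   0.043 ]
valve_mid [(0.56, array([256., 255.]), array([ 0.5352, -0.0236,  0.127 ]))]
valve_sleeve_end [(0.76, array([257., 108.]), array([ 0.4574, -0.0193,  0.127 ])), (0.18, array([260., 189.]), array([ 0.4967, -0.0196,  0.127 ]))]
valve_mid [(0.51, array([321., 140.]), array([ 0.535 , -0.0197,  0.127 ]))]
valve_sleeve_end [(0.58, array([354., 143.]), array([ 0.4525, -0.0299,  0.127 ]))]
groove [(0.96, array([318., 169.]), array([ 0.5379, -0.0221,  0.043 ]))]
gauge [(0.65, array([317., 184.]), array([ 0.5378, -0.0141,  0.    ]))]
cover_mouth [(0.94, array([285., 162.]), array([ 0.6344, -0.0291,  0.043 ]))]
20 [215, 214, 209, 208, 209, 204, 206, 178, 130, 134, 130, 131, 135, 137, 136, 134, 133, 132, 129, 129, 131, 131, 133, 136, 134, 135, 141, 135, 133, 138, 140, 141, 143, 144, 145, 145, 148, 147, 145, 146, 146, 143, 141, 139, 
[... 508 characters left out ...]
10, 230, 230, 198, 250, 231, 108, 160, 162, 160, 163, 159, 165, 165, 163, 161, 159, 162, 168, 165, 163, 166, 164, 169, 164, 166, 163, 159, 168, 159, 162, 164, 166, 156, 145, 85, 130, 159, 132, 150, 151, 153, 152, 151, 151]
80 [216, 217, 221, 219, 218, 174, 222, 234, 170, 129, 167, 126, 138, 141, 142, 144, 105, 115, 108, 110, 110, 110, 114, 110, 102, 106, 104, 106, 103, 113, 149, 148, 142, 141, 171, 155, 161, 158, 159, 161, 111, 132, 134, 135, 142, 146, 147]
95 [200, 202, 199, 200, 198, 202, 225, 236, 241, 130, 129, 127, 101, 141, 141, 144, 107, 115, 109, 114, 112, 111, 114, 110, 103, 107, 105, 107, 107, 115, 147, 146, 141, 138, 166, 155, 163, 160, 158, 155, 143, 137, 137, 140, 143, 145, 146]
```

Request:
arm_command(
  deltas=[
    [[-0.25, 0.15, 0.5], [0, 0, 0], 1],
    [[0, 0, 1.5], [0, 0, 0], 1],
    [[0, 0, 1.5], [0, 0, 0], 1],
    [[0, 0, 1.5], [0, 0, 0], 1],
    [[0, 0, 1], [0, 0, 0], 1],
    [[0, 0, 0.5], [0, 0, 0], 1],
    [[0, 0, 0.5], [0, 0, 0], 1],
    [[0, 0, 0.4], [0, 0, 0], 1],
    [[0, 0, 0], [0, 0, 0], 1],
    [[0, 0, 0], [0, 0, 0], 1],
  ],
)

```text
clock: 24.2
position: [0.5397, -0.0228, 0.2113]
tool_rot: [3.142, 0.0, 3.091]
force: [-0.0, 0.4, -0.7]
grip_width: 0.017
finger_force: 48.8
```

```bash
python3 w.py w11 valve_sleeve_end,valve_mid,groove,cover_mouth .054
```

```text
t 24.2 gp [ 0.5397 -0.0228  0.0563] [3.1416 0.0004 3.0909] 0.016971562239194594 [-0.0228  0.4038 -0.6566]
valve_sleeve_end 0.82 [254.6 106.5] [ 0.4593 -0.019   0.054 ]
valve_mid 0.62 [254.5 258.2] [ 0.5395 -0.0233  0.054 ]
valve_mid 0.17 [253.5 244.3] [ 0.5307 -0.0234  0.054 ]
groove 0.84 [252.7 247.1] [ 0.5324 -0.0239  0.054 ]
```

Request:
arm_command(
  deltas=[
    [[0, 0, 0.2], [0, 0, 0], 1],
    [[0, 0, 0.2], [0, 0, 0], 1],
    [[0, 0, 0.2], [0, 0, 0], 1],
    [[0, 0, 0.2], [0, 0, 0], 1],
    [[0, 0, 0.1], [0, 0, 0], 1],
    [[0, 0, 0], [0, 0, 0], 1],
  ],
)

```text
clock: 25.05
position: [0.5395, -0.0228, 0.2019]
tool_rot: [-3.142, -0.0, 3.091]
force: [-0.2, 1.4, -1.5]
grip_width: 0.0165
finger_force: 48.8
```

Request:
arm_command(
  deltas=[
    [[0, 0, 0.1], [0, 0, 0], 1],
    [[0, 0, 0.1], [0, 0, 0], 1],
    [[0, 0, 0], [0, 0, 0], 1],
  ],
)

```text
clock: 25.35
position: [0.5396, -0.0233, 0.2008]
tool_rot: [-3.141, 0.0, 3.09]
force: [-3.6, -3.1, 16.0]
grip_width: 0.0165
finger_force: 50.6
```

Request:
arm_command(
  deltas=[
    [[0, 0, 0], [0, 0, 0], 2],
    [[0, 0, 0], [0, 0, 0], 2.4],
    [[0, 0, 0], [0, 0, 0], 3],
    [[0, 0, 0], [0, 0, 0], 4],
    [[0, 0, 0], [0, 0, 0], 4],
    [[0, 0, -1], [0, 0, 0], 4],
    [[0, 0, -1.5], [0, 0, 0], 4],
    [[0, 0, -2], [0, 0, 0], 4],
    [[0, 0, -2], [0, 0, 0], 4],
    [[0, 0, -2], [0, 0, 0], 3],
    [[0, 0, 0], [0, 0, 0], 2],
    [[0, 0, 0], [0, 0, 0], 0],
  ],
  newtons=25,
)

```text
clock: 26.55
position: [0.5396, -0.0228, 0.2857]
tool_rot: [3.141, 0.001, 3.091]
force: [-0.2, 0.2, -0.6]
grip_width: 0.0069
finger_force: 0.0
```

```bash
python3 w.py w12 valve_sleeve_end,valve_mid,groove,cover_mouth .043; python3 - <<'E'
from h import *
s=bot.grab_frame('side')
for k in('valve_mid','valve_sleeve_end','cover_mouth'): print(k,[(round(d['p'],2),np.round(d['at']),atz(s,d['at'],.043).round(4)) for d in bot.mark_of(k,s)[:2]])
w=bot.grab_frame('wrist')['frame']; g=cv2.cvtColor(w,cv2.COLOR_RGB2HSV)
m=((g[...,0]>10)&(g[...,0]<28)&(g[...,1]>80)&(g[...,2]<190)).astype(np.uint8)[60:220,200:310]
n,l,stt,c=cv2.connectedComponentsWithStats(m); print([(x.tolist()) for x in stt[1:] if x[4]>100])
print(row([.4497-.015,-.0185,.125],np.pi-.05,9))
E
```

```text
t 26.55 gp [ 0.5397 -0.0228  0.1307] [3.1415 0.0011 3.091 ] 0.0069198609507122415 [-0.1967  0.1746 -0.597 ]
valve_sleeve_end 0.97 [252.8 104.4] [ 0.4596 -0.021   0.043 ]
valve_mid 0.67 [255.9 202.5] [ 0.5399 -0.0228  0.043 ]
valve_mid 0.43 [257.1 283.3] [ 0.6233 -0.026   0.043 ]
groove 0.72 [254.3 199.5] [ 0.5371 -0.0241  0.043 ]
cover_mouth 0.61 [257.6 286.3] [ 0.6269 -0.0257  0.043 ]
valve_mid []
valve_sleeve_end [(0.64, array([348., 172.]), array([ 0.4598, -0.0288,  0.043 ]))]
cover_mouth [(0.57, array([285., 162.]), array([ 0.6336, -0.0294,  0.043 ]))]
[[103, 13, 7, 117, 447], [45, 45, 22, 35, 689]]
([1.166, -0.011, 0.055], [-0.0, -0.0, -0.0001])
```

Request:
arm_command(
  deltas=[
    [[1.166, -0.011, 0.055], [0, 0, 0], 0],
    [[1.166, -0.011, 0.055], [0, 0, 0], 0],
    [[1.166, -0.011, 0.055], [0, 0, 0], 0],
    [[1.166, -0.011, 0.055], [0, 0, 0], 0],
    [[1.166, -0.011, 0.055], [0, 0, 0], 0],
    [[1.166, -0.011, 0.055], [0, 0, 0], 0],
    [[1.166, -0.011, 0.055], [0, 0, 0], 0],
    [[1.166, -0.011, 0.055], [0, 0, 0], 0],
    [[1.166, -0.011, 0.055], [0, 0, 0], 0],
    [[0, 0, 1.5], [0, 0, 0], 0],
    [[0, 0, 1.5], [0, 0, 0], 0],
    [[0, 0, 1.5], [0, 0, 0], 0],
    [[0, 0, 0.8], [0, 0, 0], 0],
    [[0, 0, 0.5], [0, 0, 0], 0],
    [[0, 0, 0], [0, 0, 0], 0],
    [[0, 0, 0], [0, 0, 0], 0],
  ],
)

```text
clock: 28.65
position: [0.4348, -0.0185, 0.2225]
tool_rot: [-3.142, 0.0, 3.091]
force: [0.5, 0.2, -0.1]
grip_width: 0.0001
finger_force: 0.0
```

```bash
python3 - <<'E'
from h import *
np.set_printoptions(precision=4,suppress=True)
st=bot.observe(); print(st['clock'],st['position'],st['tool_rot'],st['grip_width'],st['force'],st['qpos'])
print(row([.4347,-.0183,.0637],np.pi-.05,2))
s=bot.grab_frame('side');print([(round(d['p'],2),atz(s,d['at'],.043)) for d in bot.mark_of('valve_sleeve_end',s)[:2]])
t=bot.grab_frame('top');print([(round(d['p'],2),atz(t,d['at'],.043)) for d in bot.mark_of('valve_mid',t)[:2]])
E
```

```text
28.65 [ 0.4348 -0.0185  0.2225] [-3.1416  0.0004  3.0909] 0.00014071788115813742 [ 0.5126  0.2062 -0.0676] [-0.0867  0.5575 -0.0092  2.2172  0.0137  0.3666  1.4128]
([0.004, 0.01, 0.189], [-0.0, 0.0002, -0.0003])
[(0.65, array([ 0.4507, -0.0205,  0.043 ]))]
[(0.7, array([ 0.5321, -0.036 ,  0.043 ])), (0.67, array([ 0.5337, -0.0252,  0.043 ]))]
```

Request:
arm_command(
  deltas=[
    [[0, 0, 0.2], [0, 0, 0], 0],
    [[0, 0, 0.17], [0, 0, 0], 0],
    [[-0.3, 0, 0], [0, 0, 0], 0],
    [[-0.3, 0, 0], [0, 0, 0], 0],
    [[-0.2, 0, 0], [0, 0, 0], 0],
    [[-0.2, 0, 0], [0, 0, 0], 0],
    [[-0.2, 0, 0], [0, 0, 0], 0],
    [[-0.2, 0, 0], [0, 0, 0], 0],
    [[-0.2, 0, 0], [0, 0, 0], 0],
    [[-0.2, 0, 0], [0, 0, 0], 0],
  ],
)

```text
clock: 29.85
position: [0.4527, -0.0194, 0.2184]
tool_rot: [-3.142, -0.001, 3.091]
force: [-2.0, -0.1, 1.8]
grip_width: -0.0001
finger_force: 0.9
```

```bash
cat > q.py <<'E'
from h import *
np.set_printoptions(precision=4,suppress=True)
st=bot.observe(); w=bot.grab_frame('wrist'); g=st['position']+.155*rot(st)[:,2]
print(st['clock'],'gp',g,st['force'],[(round(d['p'],2),atz(w,d['at'],.043,st)) for d in bot.mark_of('valve_sleeve_end',w)[:2]])
st=bot.observe(); print('F again',st['force'])
E
python3 q.py
```

```text
29.85 gp [ 0.4526 -0.0194  0.0634] [-2.0356 -0.1157  1.8026] [(0.63, array([ 0.5306, -0.0242,  0.043 ]))]
F again [ 0.2667 -1.1529  0.7281]
```

Request:
arm_command(
  deltas=[
    [[-0.2, 0, 0], [0, 0, 0], 0],
    [[-0.2, 0, 0], [0, 0, 0], 0],
    [[-0.2, 0, 0], [0, 0, 0], 0],
    [[-0.2, 0, 0], [0, 0, 0], 0],
    [[-0.2, 0, 0], [0, 0, 0], 0],
    [[-0.2, 0, 0], [0, 0, 0], 0],
    [[-0.2, 0, 0], [0, 0, 0], 0],
  ],
)

```text
clock: 30.65
position: [0.4668, -0.0201, 0.2184]
tool_rot: [-3.142, -0.0, 3.091]
force: [-0.7, 0.1, -0.8]
grip_width: -0.0004
finger_force: 0.4
```

```bash
python3 q.py; python3 - <<'E'
from h import *
s=bot.grab_frame('side');print([(round(d['p'],2),atz(s,d['at'],.043).round(4)) for d in bot.mark_of('valve_sleeve_end',s)[:2]], [(d['rect'],round(d['p'],2)) for d in bot.find_in('spring_valve',s)[:2]])
E
```

```text
30.65 gp [ 0.4668 -0.0201  0.0634] [-0.7394  0.1405 -0.7501] []
F again [-0.1458  0.0398  0.4624]
[(0.5, array([ 0.469 , -0.0309,  0.043 ]))] [([283.9, 163.2, 57.4, 9.6], 0.62), ([250.9, 144.8, 116.0, 52.9], 0.41)]
```

Request:
arm_command(
  deltas=[
    [[-0.2, 0, 0], [0, 0, 0], 0],
    [[-0.2, 0, 0], [0, 0, 0], 0],
    [[-0.2, 0, 0], [0, 0, 0], 0],
    [[-0.2, 0, 0], [0, 0, 0], 0],
    [[-0.2, 0, 0], [0, 0, 0], 0],
    [[-0.2, 0, 0], [0, 0, 0], 0],
  ],
)

```text
clock: 31.5
position: [0.4783, -0.0207, 0.2183]
tool_rot: [-3.141, -0.002, 3.091]
force: [-5.3, 0.9, 2.9]
grip_width: 0.0002
finger_force: 3.0
```

```bash
python3 q.py; python3 - <<'E'
from h import *
s=bot.grab_frame('side');print([(round(d['p'],2),atz(s,d['at'],.043).round(4)) for d in bot.mark_of('valve_sleeve_end',s)[:2]], [(d['rect'],round(d['p'],2)) for d in bot.find_in('spring_valve',s)[:2]])
E
```

```text
31.5 gp [ 0.478  -0.0207  0.0633] [-5.2843  0.9416  2.9474] [(0.49, array([ 0.5601, -0.0228,  0.043 ]))]
F again [-3.4082  0.2372  2.1013]
[(0.71, array([ 0.4833, -0.0153,  0.043 ]))] [([285.7, 161.2, 47.2, 13.3], 0.7)]
```

Request:
arm_command(
  deltas=[
    [[-0.1, 0, 0], [0, 0, 0], 0],
    [[-0.1, 0, 0], [0, 0, 0], 0],
    [[-0.1, 0, 0], [0, 0, 0], 0],
    [[-0.1, 0, 0], [0, 0, 0], 0],
    [[-0.1, 0, 0], [0, 0, 0], 0],
    [[-0.1, 0, 0], [0, 0, 0], 0],
    [[-0.1, 0, 0], [0, 0, 0], 0],
    [[-0.1, 0, 0], [0, 0, 0], 0],
  ],
)

```text
clock: 32.55
position: [0.4867, -0.0211, 0.2184]
tool_rot: [-3.142, -0.0, 3.091]
force: [-3.3, 0.5, -0.2]
grip_width: -0.0001
finger_force: 1.5
```

Request:
arm_command(
  deltas=[
    [[-0.1, 0, 0], [0, 0, 0], 0],
    [[-0.1, 0, 0], [0, 0, 0], 0],
    [[-0.1, 0, 0], [0, 0, 0], 0],
  ],
)

```text
clock: 32.85
position: [0.4897, -0.0213, 0.2184]
tool_rot: [-3.142, -0.0, 3.091]
force: [-3.5, -0.8, 0.2]
grip_width: 0.0
finger_force: 1.5
```

Request:
arm_command(
  deltas=[
    [[-0.1, 0, 0], [0, 0, 0], 0],
    [[-0.1, 0, 0], [0, 0, 0], 0],
    [[-0.1, 0, 0], [0, 0, 0], 0],
  ],
)

```text
clock: 33.15
position: [0.4927, -0.0214, 0.2184]
tool_rot: [3.142, 0.0, 3.091]
force: [-2.6, 0.4, 1.1]
grip_width: 0.0
finger_force: 1.5
```

Request:
arm_command(
  deltas=[
    [[-0.08, 0, 0], [0, 0, 0], 0],
    [[-0.08, 0, 0], [0, 0, 0], 0],
    [[-0.08, 0, 0], [0, 0, 0], 0],
  ],
)

```text
clock: 33.45
position: [0.4951, -0.0216, 0.2184]
tool_rot: [-3.142, -0.0, 3.091]
force: [-3.8, 0.4, 0.8]
grip_width: -0.0001
finger_force: 1.7
```

Request:
arm_command(
  deltas=[
    [[-0.08, 0, 0], [0, 0, 0], 0],
    [[-0.08, 0, 0], [0, 0, 0], 0],
    [[-0.08, 0, 0], [0, 0, 0], 0],
  ],
)

```text
clock: 33.75
position: [0.4975, -0.0217, 0.2184]
tool_rot: [-3.142, -0.0, 3.091]
force: [-3.3, -0.1, 0.4]
grip_width: 0.0001
finger_force: 1.6
```

Request:
arm_command(
  deltas=[
    [[-0.08, 0, 0], [0, 0, 0], 0],
    [[-0.08, 0, 0], [0, 0, 0], 0],
    [[-0.08, 0, 0], [0, 0, 0], 0],
  ],
)

```text
clock: 34.05
position: [0.4999, -0.0218, 0.2184]
tool_rot: [-3.142, -0.0, 3.091]
force: [-2.6, 0.7, 0.3]
grip_width: 0.0001
finger_force: 1.7
```

Request:
arm_command(
  deltas=[
    [[-0.08, 0, 0], [0, 0, 0], 0],
    [[-0.08, 0, 0], [0, 0, 0], 0],
    [[-0.08, 0, 0], [0, 0, 0], 0],
  ],
)

```text
clock: 34.35
position: [0.5017, -0.0219, 0.2182]
tool_rot: [-3.141, -0.002, 3.091]
force: [-10.0, 1.1, 4.5]
grip_width: 0.0
finger_force: 5.2
```

Request:
arm_command(
  deltas=[
    [[0, 0, 0], [0, 0, 0], 0],
    [[-0.03, 0, 0], [0, 0, 0], 0],
    [[0, 0, 0], [0, 0, 0], 0],
  ],
)

```text
clock: 34.65
position: [0.5018, -0.0219, 0.2182]
tool_rot: [-3.141, -0.002, 3.091]
force: [-9.6, 1.7, 4.7]
grip_width: 0.0001
finger_force: 4.9
```

```bash
python3 q.py; python3 - <<'E'
from h import *
s=bot.grab_frame('side');print([(round(d['p'],2),atz(s,d['at'],.043).round(4)) for d in bot.mark_of('valve_sleeve_end',s)[:2]], [(d['rect'],round(d['p'],2)) for d in bot.find_in('spring_valve',s)[:2]])
E
```

```text
34.65 gp [ 0.5014 -0.0219  0.0632] [-9.5664  1.6875  4.7362] []
F again [-9.491   1.3895  5.4288]
[(0.74, array([ 0.5049, -0.0164,  0.043 ]))] []
```

Request:
arm_command(
  deltas=[
    [[-0.05, 0, 0], [0, 0, 0], 0],
    [[0, 0, 0], [0, 0, 0], 0],
    [[0, 0, 0], [0, 0, 0], 0],
  ],
)

```text
clock: 35.2
position: [0.502, -0.0219, 0.2182]
tool_rot: [-3.141, -0.003, 3.091]
force: [-12.7, 2.1, 7.6]
grip_width: -0.0
finger_force: 6.0
```

Request:
arm_command(
  deltas=[
    [[0.05, 0, 0], [0, 0, 0], 0],
    [[0.1, 0, 0], [0, 0, 0], 0],
    [[0.2, 0, 0], [0, 0, 0], 0],
    [[0.5, 0, 0], [0, 0, 0], 0],
    [[1, 0, 0], [0, 0, 0], 0],
    [[1, 0, 0], [0, 0, 0], 0],
    [[0, 0, -2], [0, 0, 0], 0],
    [[0, 0, -2], [0, 0, 0], 0],
    [[0, 0, -2], [0, 0, 0], 0],
    [[0, 0, 0], [0, 0, 0], 0],
    [[0, 0, 0], [0, 0, 0], 0],
  ],
)

```text
clock: 36.3
position: [0.4741, -0.0205, 0.2785]
tool_rot: [3.142, 0.001, 3.091]
force: [-0.1, -0.3, -0.1]
grip_width: 0.0003
finger_force: 0.0
```

```bash
python3 q.py; python3 - <<'E'
from h import *
np.set_printoptions(precision=4,suppress=True)
s=bot.grab_frame('side');print([(round(d['p'],2),atz(s,d['at'],.043).round(4)) for d in bot.mark_of('valve_sleeve_end',s)[:2]], [(d['rect'],round(d['p'],2)) for d in bot.find_in('spring_valve',s)[:2]])
print('spool',[(round(d['p'],2),atz(s,d['at'],.025).round(4)) for d in bot.mark_of('spool_mid',s)[:2]])
st=bot.observe();w=bot.grab_frame('wrist');save(w,'wend');print([(d['rect'],round(d['p'],2)) for d in bot.find_in('spring_valve',w)[:2]], [(d['at'],d['p']) for d in bot.mark_of('cover_mouth',w)[:1]])
g=cv2.cvtColor(w['frame'],cv2.COLOR_RGB2HSV)
m=((g[...,0]>10)&(g[...,0]<28)&(g[...,1]>80)&(g[...,2]<190)).astype(np.uint8)
n,l,S,c=cv2.connectedComponentsWithStats(m); print([x.tolist() for x in S[1:] if 100<x[4]<5000])
E
```

```text
36.3 gp [ 0.4742 -0.0205  0.1235] [-0.0866 -0.328  -0.1039] []
F again [-0.4096  0.0266 -0.3034]
[(0.66, array([ 0.5021, -0.0212,  0.043 ]))] [([286.0, 163.2, 42.2, 11.6], 0.49)]
spool [(0.49, array([0.6189, 0.2914, 0.025 ]))]
[([251.1, 303.0, 11.4, 29.1], 0.49)] []
[[171, 28, 42, 73, 1169], [202, 168, 8, 32, 145], [502, 193, 10, 58, 206]]
```

Request:
arm_command(
  deltas=[
    [[-1, 0, -0.5], [0, 0, 0], 2],
    [[-1.5, 0, -0.5], [0, 0, 0], 4],
    [[-1.5, 0, 0], [0, 0, 0], 4],
    [[-1.5, 0, 0], [0, 0, 0], 4],
    [[-1, 0, 0], [0, 0, 0], 4],
    [[0, 0, 0], [0, 0, 0], 4],
    [[0, 0, 0], [0, 0, 0], 4],
  ],
)

```text
clock: 37.45
position: [0.5392, -0.0238, 0.2883]
tool_rot: [-3.141, -0.001, 3.091]
force: [-0.5, 0.7, -0.3]
grip_width: 0.0396
finger_force: 0.0
```

```bash
python3 q.py; python3 - <<'E'
from h import *
np.set_printoptions(precision=4,suppress=True)
st=bot.observe();w=bot.grab_frame('wrist');g=cv2.cvtColor(w['frame'],cv2.COLOR_RGB2HSV)
m=((g[...,0]>10)&(g[...,0]<28)&(g[...,1]>80)&(g[...,2]<190)).astype(np.uint8)[60:260,225:290]
n,l,S,c=cv2.connectedComponentsWithStats(m)
for x in S[1:]:
    if x[4]>100: print(x.tolist(), atz(w,(225+x[0]+x[2]/2,60+x[1]),.048,st))
for n,z in(('top',.043),):
    t=bot.grab_frame(n);print([(round(d['p'],2),atz(t,d['at'],z)) for d in bot.mark_of('valve_sleeve_end',t)[:2]])
E
```

```text
37.45 gp [ 0.5391 -0.0239  0.1333] [-0.5252  0.6893 -0.2643] [(0.7, array([ 0.5128, -0.0217,  0.043 ]))]
F again [-0.4513  0.7714 -0.0914]
[23, 110, 19, 33, 551] [ 0.5097 -0.021   0.048 ]
[(0.69, array([ 0.5146, -0.0322,  0.043 ]))]
```

```bash
python3 -c "
from workcell import bot
print(bot.job_done())"
```

```text
the job is handed in; nothing more can be done
None
```

I handed the job in at about 37.6 s: the spring valve is home against the hidden stop and the spool was left alone. The push met firm resistance (about 13 N) after about 53 mm, and on my first lift the nose caught the rack roof and tilted the valve, so I laid it back on the wires and regripped it before carrying on.

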